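# Uncap the blade cleaner and hold the saw guard open for spraying

### The arm

A 6-joint arm with a two-finger parallel gripper is mounted at the origin on a cart in front of the work surface, level with it; the furniture and walls round the work are solid. World frame = base frame: x ahead of the robot, y to its left, z up, the work surface at z = 0. Lengths are in m, angles in rad, forces in N, time in s.
With the tool pointing down it reaches from about 0.25 to 0.725 m from the base axis. Payload 4 kg.
Tool frame: the origin (TCP) lies midway between the tips of the shut fingers; the grasp point (between the pads) lies 19 mm behind it (bot.grip_point_offset is the distance from the TCP to the grasp point, in m); z points along the fingers, y is the line along which they close (so a half turn about z gives the same grasp; the last joint's range is limited). The gripper opens to 85 mm and grips with 20 to 120 N. Pads are 22 mm wide; open, the fingers measure 114 mm over their backs; the gripper's body (76 mm by 85 mm) begins 54 mm behind the grasp point. The pads swing forward as they close: fully open they stand 13 mm farther back than shut.
Start: joints at [1.336, 0.241, 0.005, 1.335, 0, 1.571], TCP at [0.116, 0.486, 0.231] pointing down, gripper open.
Joint ranges: [-2.72, 2.72], [-1.05, 1.87], [-1.09, 1.28], [-1.99, 2.15], [-1.42, 1.44], [-3.14, 3.14]. Speed limits (rad/s): [2.79, 2.79, 3.14, 3.14, 3.14, 3.14].

### API

Orientations are given as a unit quaternion [x, y, z, w].
In Python, from workcell import bot gives the robot as it stands.
- The arm moves only by the tool step_arm, never from a script. Its argument "targets" is text: rows parted by semicolons, each of 7 numbers parted by spaces: the opening, from -1 (shut) to 1 (fully open), so that 0 is half open, then the shift along the world's x, y, z normalised to -1 to 1, where 1 is 0.5 m, then the turn, a rotation vector about the world's x, y, z normalised to -1 to 1, where 1 is pi/4 rad. In form: gripper x y z wx wy wz; .... A call has 1 to 10 rows; each row is the pose to reach, as a shift and turn from the pose commanded when the call began; what a row does not reach only later rows make up. A row lasts 1/12 s, in which the tool goes at most 41.7 mm and 7.16 degrees, less where a joint would pass 70% of its speed; a pose out of reach is approached as far as the arm can. A call with a number of a shift or a turn outside -1 to 1 is refused whole. A call with a gripper value outside its range is refused whole. The fingers move at their own pace and stop on an object; the grip force is fixed at half the most. Time passes only in rows, so rows that repeat a pose let the fingers close. It gives the time, the measured TCP pose, the force, the opening and the grip force at its end, in the units of the state.
- bot.get_obs(): the state, without advancing time (a new reading comes with each control period).
- bot.camera(name): name is "scene" or "top" or "wrist"; returns the picture (480x640x3 uint8, red, green, blue); there is no depth.
- bot.camera_info(name): a dict with "vertical_fov" (degrees; the focal length in pixels is half the picture's height over the tangent of half this angle, whatever the lens; pixels are square), "cx", "cy" (the principal point, pixels), "pose" (4x4, takes a point from camera to world coordinates). Camera axes: x right, y up, looking along -z (the intrinsics and any distortion apply to the point x, -y, -z); pixel columns grow to the right and rows downward; lengths in m; the calibration is good to about 2 mm. A picture is of the moment at which its call begins: read the wrist's pose just before it. camera_info takes no time and is no camera call; for the wrist camera it gives the pose at the moment of the call.
- bot.job_done(): hands the job in; it is judged then, once.
The state is a dict: "clock": time; "joint_pos": joint angles; "joint_vel": joint speeds; "tau": joint torques, N m; "eef_pos": TCP position; "tool_rot": TCP orientation; "ft_force": force on the tool from outside, world axes, zero at the start; "ft_torque": the same for the moment, N m; "grip_width": finger opening in m; "grasp_force": force on a finger pad.
Only numpy, scipy, OpenCV 4.12 (cv2) and the standard library are available. Lean on these libraries where they do the work, as an engineer would, in place of code of your own. Each camera call takes 0.05 s, during which the arm holds its last target. There are 200 camera calls.

### The job

I want to spray cleaner onto the blade of the little table saw and need a third hand. Lift the loose red cap off the spray can and set it, open end down, fully into the empty round recess of the wooden caddy and let go of it, leaving the can standing upright in its well; then raise the clear blade guard by its black ball knob to 45 degrees from shut, so that the blade is bare but the guard still shields my face, and keep holding it there: it falls shut if you let go, so the program finishes while still holding it steady. Leave the glue bottle, the hex-key set and the blue tape beside the saw where they are.

Things in the scene. Friction and masses are not known exactly. Their poses are not given: they have to be found in the camera images.
- cap_center (a point): centre (half-way up) of the loose red plastic over-cap on the spray can: a hollow cup, open end down, outer diameter 50 mm, 45 mm tall, wall 3 mm, about 25 g. Its z axis points up. It stands loosely over the spray nozzle on the can's flat 52 mm wide shoulder; lift it straight up by at least 30 mm to clear the nozzle.
- can: white and green aerosol can, 52 mm diameter, standing loose in the caddy's well; origin at the centre of its underside, z axis up. Shoulder (the cap's foot) 115 mm above the origin, nozzle top 140 mm above it. About 0.3 kg.
- caddy: oak block screwed to the bench, 86 x 200 x 36 mm (its x, y, z), origin at the centre of its underside; the can's well is centred at y = +55 mm and the cap's recess at y = -55 mm, both 14 mm deep
- cap_recess (a point): centre of the flat floor of the caddy's empty round recess for the cap: 56 mm diameter, 14 mm deep (floor 22 mm above the bench, rim 36 mm above it); axes as the caddy's
- guard_knob (a point): centre of the black ball knob, 25 mm diameter, on a thin stem 27 mm above the top face of the guard's nose. Axes turn with the guard: with it shut, -x points from hinge to nose (towards the robot), y is parallel to the hinge line, z up (then 188 mm above the bench). Pinched by fingers that close along y, the ball turns between them as the guard swings.
- guard_hinge (a point): middle of the guard's hinge line, on the riving knife at the far end of the saw table, 151 mm above the bench. Fixed axes of the saw: y along the hinge line, -x towards the robot and the guard's nose, z up. With the guard shut the knob centre lies at x = -140 mm, y = 0, z = +37 mm from it.
- guard (a joint): angle of the blade guard in rad: 0 shut (level over the blade), growing as its nose is raised, 0.785 = 45 degrees, end stop at 1.3. It falls shut from any angle when let go. The guard is clear plastic with a yellow strip along each lower edge, 30 mm wide, 53 mm tall, about 203 mm long, about 0.16 kg; about 1 N at the knob lifts it.
- glue_a: bystander: white glue bottle with a red label, 47 x 46 x 135 mm, origin at the centre of its underside
- hex_keys: bystander: orange folding hex-key set, 26 x 85 x 22 mm, lying between saw and caddy, origin at the centre of its underside
- blue_tape: bystander: loose roll of blue tape lying flat by the front edge, left of the saw, about 106 mm across, 24 mm tall, origin at the centre of its underside
- saw: small blue table saw, fixed to the bench; origin on the bench under the middle of its table, which is 240 x 220 mm (x, y), 105 mm above the bench; the guard runs along x over the middle, hinge 90 mm to +x of the origin; a rip fence 72 mm to +y of the guard stands 31 mm above the table
Mind the look-alikes: they are no part of the job. There is more than one size of the part that bears cap_center; the job needs the larger.

How it is judged:
On the way, in this order (a step that is already met when the one before it is completed fails the run):
1. the cap has been lifted clear of the can (z of cap_center in the frame of can above 0.16 m and contact force between cap and can below 0.02 N), for 0.1 s.
2. the cap stands in the recess, open end down, and has been let go (horizontal distance between cap_center and cap_recess below 0.006 m and z of cap_center in the frame of cap_recess below 0.0255 m and angle between cap_center's own z axis and vertical below 0.1 rad and contact force between the fingers and cap below 0.02 N), for 0.2 s.
At the end, for the whole second after the job is handed in: The robot's fingers hold the guard still at 45 degrees (within 7 degrees either way) through the last second; the cap stands seated in the recess, open end down, within 6 mm of its centre; the can stands upright in its well (value of joint guard between 0.665 and 0.905 rad and velocity of joint guard between -0.1 and 0.1 rad/s and contact force between the fingers and guard above 0.3 N and horizontal distance between cap_center and cap_recess below 0.006 m and z of cap_center in the frame of cap_recess below 0.0255 m and angle between each of cap_center, can's own z axis and vertical below 0.1 rad and z of can in the frame of caddy between 0.018 and 0.026 m); the arm keeps its last pose, push and grip.
It fails at once if the can is tipped or pulled out of its well (angle between can's own z axis and vertical above 0.3 rad or z of can in the frame of caddy above 0.035 m).
It fails at once if a bystander is pushed away (distance of any of glue_a, hex_keys, blue_tape from where it was at the start of the episode above 0.03 m).
It also fails if it takes over 48 s, if anything falls off the work surface, if the arm or the gripper's body presses on something with over 40 N, if the wrist force passes 120 N, or if a joint passes its speed limit or range.

## Working session

There is one attempt and no reset: what is moved stays moved. The work goes in short steps, Python scripts to look and compute and a tool call to move; the robot and the scene stay as the last step left them, time stands still between calls to the robot, and variables do not carry over. Pictures are saved under pics/ and viewed, at most 12 in all, crops included, and the job is handed in when it is done.

Besides the shell and the picture viewer there is one more tool, called by a JSON object that holds its "name" and its "arguments". step_arm: Moves the arm, as the interface text tells. Scaled input: -1 to 1 covers 0.5 m each way for a shift and pi/4 rad each way for a turn. Its arguments: {"type":"object","properties":{"targets":{"type":"string"}},"required":["targets"]}

```bash
ls; mkdir -p pics; python3 - <<'E'
from workcell import bot
import cv2,numpy as np
for n in ("scene","top"):
    im=bot.camera(n); cv2.imwrite(f"pics/{n}0.png",im[:,:,::-1])
for n in ("scene","top","wrist"):
    print(n,{k:(np.round(v,4).tolist() if k=="pose" else v) for k,v in bot.camera_info(n).items()})
o=bot.get_obs();print(o)
E
```

```text
pics
scene {'vertical_fov': 53.82083359365792, 'cx': 317.6413637533072, 'cy': 235.53385775640706, 'pose': [[0.8211, 0.3369, -0.4607, -0.04], [-0.5705, 0.5063, -0.6466, -0.7454], [0.0155, 0.7938, 0.608, 0.8946], [0.0, 0.0, 0.0, 1.0]]}
top {'vertical_fov': 48.722088802891925, 'cx': 326.208738509396, 'cy': 240.63785348399594, 'pose': [[-0.025, 0.9885, -0.1492, 0.3159], [-0.9996, -0.0262, -0.0061, 0.0313], [-0.0099, 0.149, 0.9888, 1.6478], [0.0, 0.0, 0.0, 1.0]]}
wrist {'vertical_fov': 70.96458681136389, 'cx': 320.3641152326304, 'cy': 239.53049068525436, 'pose': [[0.2326, -0.9255, -0.299, 0.0393], [0.9726, 0.2209, 0.073, 0.5035], [-0.0015, -0.3078, 0.9515, 0.3731], [0.0, 0.0, 0.0, 1.0]]}
{'clock': 0.1, 'joint_pos': array([ 1.33599538e+00,  2.41302230e-01,  3.85027536e-03,  1.33519646e+00,
       -2.37404811e-05,  1.57079556e+00]), 'joint_vel': array([ 0.00221042, -0.00195956,  0.00362471, -0.00090737, -0.00060126,
        0.00016592]), 'tau': array([-2.13470648e-04, -3.73138440e+01,  2.53009558e+01,  1.08710220e-02,
        4.07822699e-05, -1.54462128e-06]), 'eef_pos': array([0.11619952, 0.48572606, 0.23051635]), 'tool_rot': array([ 1.17130529e-01,  9.93116097e-01, -9.21058845e-04, -9.66801402e-05]), 'ft_force': array([ 0.64493372, -0.60548925, -0.1210174 ]), 'ft_torque': array([ 0.01728251, -0.03804282,  0.05478002]), 'grasp_force': 0.0, 'grip_width': 0.0852672289663965}
```

View pics/scene0.png

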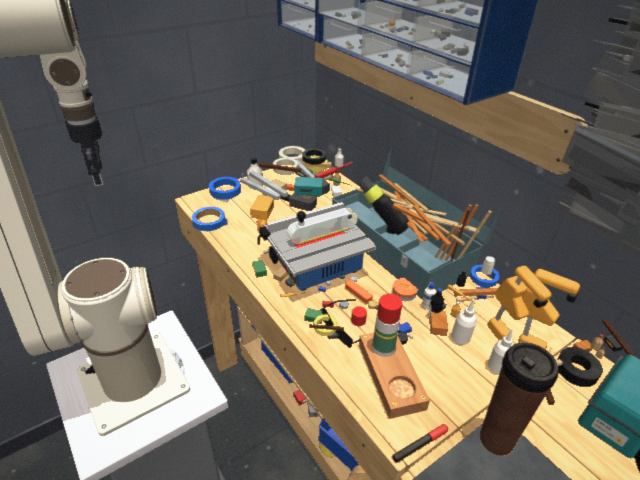

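View pics/top0.png

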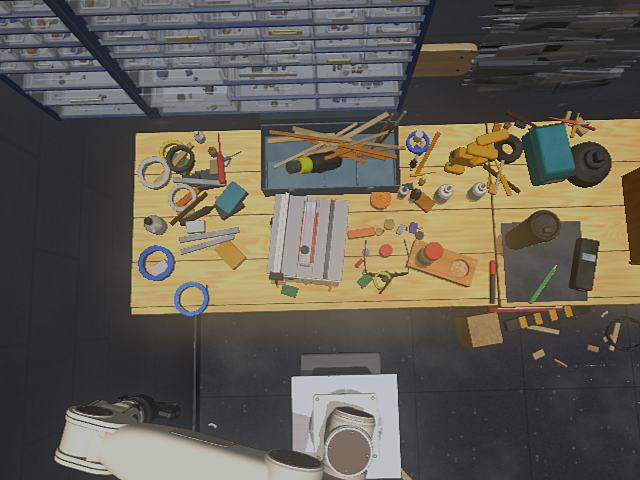

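The scene picture shows the red cap on the can at (389,304), the caddy recess at (402,388) and the knob at about (301,217). In the top picture they are at (431,253), (460,268) and (304,249).
What could be taken for the cap:
- the red cap on the can, scene (389,304) / top (431,253)
- a small red cap on the bench, scene (359,316) / top (386,250)
- an orange lid, scene (405,289) / top (380,200)

I choose the one on the can and check it in one close crop.

```bash
cat > h.py <<'E'
import numpy as np,cv2
from workcell import bot
def ray(n,uv,info=None):
    c=info or bot.camera_info(n);P=np.array(c["pose"]);f=240/np.tan(np.radians(c["vertical_fov"]/2))
    d=P[:3,:3]@np.array([(uv[0]-c["cx"])/f,-(uv[1]-c["cy"])/f,-1]);return P[:3,3],d/np.linalg.norm(d)
def plane(n,uv,z,info=None):
    o,d=ray(n,uv,info);return o+d*(z-o[2])/d[2]
def tri(*rs):
    A=0;b=0
    for o,d in rs: M=np.eye(3)-np.outer(d,d);A=A+M;b=b+M@o
    p=np.linalg.solve(A,b);return p,[np.linalg.norm((np.eye(3)-np.outer(d,d))@(p-o))*1e3 for o,d in rs]
def blobs(im,lo,hi,box,amin=20):
    h=cv2.cvtColor(im,cv2.COLOR_RGB2HSV);m=cv2.inRange(h,lo,hi)
    if lo[0]==0: m|=cv2.inRange(h,(172,lo[1],lo[2]),(180,255,255))
    k=np.zeros_like(m);x0,y0,x1,y1=box;k[y0:y1,x0:x1]=m[y0:y1,x0:x1]
    n,l,s,c=cv2.connectedComponentsWithStats(k)
    return [(s[i].tolist(),c[i].round(1).tolist()) for i in range(1,n) if s[i][4]>=amin],k
E
python3 - <<'E'
from h import *
s=bot.camera("scene");t=bot.camera("top");np.savez("im0.npz",s=s,t=t)
print(blobs(s,(0,150,90),(6,255,255),(340,280,420,340))[0]);print(blobs(t,(0,150,90),(6,255,255),(370,235,450,270))[0])
def crop(i,x,y,w,h,k): return cv2.resize(i[y:y+h,x:x+w],None,fx=k,fy=k,interpolation=2)
a=crop(s,335,280,100,75*2,4) ; b=crop(s,255,195,100,75,4); c=crop(t,370,225,120,70,4)[:, :]; d=crop(t,260,185,100,75,4)
o=np.zeros((600,800,3),np.uint8);o[:600,:400]=a;o[:300,400:]=b
o[300:,400:]=cv2.resize(np.hstack([t[225:295,380:480],t[225:295,260:350]]),(400,300) if 0 else (400,147))[:147].repeat(1,0) if 0 else np.vstack([cv2.resize(t[235:285,400:490],(400,222)),np.zeros((78,400,3),np.uint8)])
cv2.imwrite("pics/c1.png",o[:,:,::-1])
E
```

```text
[([378, 294, 24, 30, 592], [389.3, 308.0]), ([352, 306, 15, 20, 241], [358.6, 315.5])]
[([381, 245, 10, 8, 21], [384.6, 247.3])]
```

View pics/c1.png

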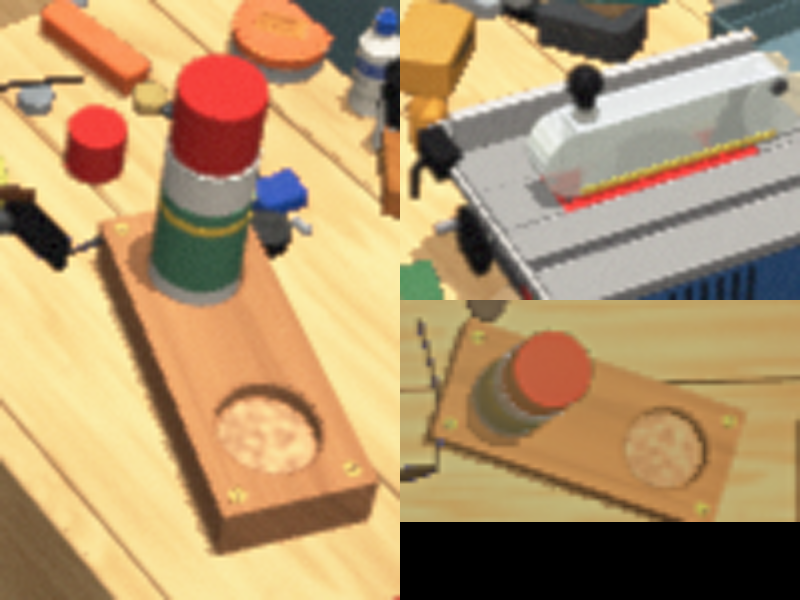

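The crop shows the larger red cap on the can with its top centre at scene (390.5,302) / top (434,251). The small red cap is at scene (359,316). The recess rim is at scene (402,387.5) / top (460,268), and the black knob ball is at scene (301.5,216.5). The cap on the can is the right one.

```bash
python3 - <<'E'
from h import *
S=lambda *u:ray("scene",u);T=lambda *u:ray("top",u)
for n,a,b in (("captop",(390.5,302),(434.2,251)),("recess rim",(402.2,387.5),(460.1,268.3)),("knob",(301.5,216.5),(304,249))):
    p,e=tri(S(*a),T(*b));print(n,p.round(4),np.round(e,1))
print("cap h=.182",plane("scene",(390.5,302),.182),plane("top",(434.2,251),.182))
# caddy screws in crop px: scene & top
s=lambda x,y:(335+x/4,280+y/4)
t=lambda x,y:(400+(x-400)/4.444,235+(y-300)/4.444)
for a,b in (((122,228),(478,338)),((237,496),(703,508)),((353,468),(729,422)),(None,(449,424))):
    print("screw",plane("scene",s(*a),.036).round(4) if a else "",plane("top",t(*b),.036).round(4))
E
```

```text
captop [ 0.4996 -0.2594  0.1791] [0.9 0.9]
recess rim [ 0.462  -0.3637  0.0327] [1.9 1.9]
knob [0.5139 0.1037 0.181 ] [1.6 1.6]
cap h=.182 [ 0.49649427 -0.26097499  0.182     ] [ 0.49998357 -0.25940616  0.182     ]
screw [ 0.4813 -0.2146  0.036 ] [ 0.5427 -0.2387  0.036 ]
screw [ 0.418  -0.3841  0.036 ] [ 0.4215 -0.3859  0.036 ]
screw [ 0.4789 -0.4058  0.036 ] [ 0.48   -0.4075  0.036 ]
screw  [ 0.4836 -0.2158  0.036 ]
```

Triangulated heights agree with the text (cap top 0.179 vs 0.182, rim 0.033 vs 0.036). I'm moving towards the cap for a closer look.

{"name": "step_arm", "arguments": {"targets": "1 0.4 -0.8 0.2 0 0 -1;1 0.4 -0.8 0.2 0 0 -1;1 0.4 -0.8 0.2 0 0 -1;1 0.4 -0.8 0.2 0 0 -1;1 0.4 -0.8 0.2 0 0 -1;1 0.4 -0.8 0.2 0 0 -1;1 0.4 -0.8 0.2 0 0 -1;1 0.4 -0.8 0.2 0 0 -1;1 0.4 -0.8 0.2 0 0 -1;1 0.4 -0.8 0.2 0 0 -1"}}

```text
clock: 1.03
eef_pos: [0.2983, 0.1207, 0.3229]
tool_rot: [0.488, 0.873, 0.0, 0.0]
ft_force: [1.0, 1.6, -0.7]
grip_width: 0.0853
grasp_force: 0.0
```

{"name": "step_arm", "arguments": {"targets": "1 0.3 -0.8 0 0 0 0;1 0.3 -0.8 0 0 0 0;1 0.3 -0.8 0 0 0 0;1 0.3 -0.8 0 0 0 0;1 0.3 -0.8 0 0 0 0;1 0.3 -0.8 0 0 0 0;1 0.3 -0.8 0 0 0 0;1 0.3 -0.8 0 0 0 0;1 0.3 -0.8 0 0 0 0;1 0.3 -0.8 0 0 0 0"}}

```text
clock: 1.87
eef_pos: [0.4445, -0.2697, 0.322]
tool_rot: [0.489, 0.873, 0.0, -0.0]
ft_force: [0.2, -0.0, -0.2]
grip_width: 0.085
grasp_force: 0.0
```

```bash
python3 - <<'E'
from h import *
o=bot.get_obs();print(o["eef_pos"],o["tool_rot"],o["joint_pos"].round(2))
i=bot.camera_info("wrist");w=bot.camera("wrist");cv2.imwrite("pics/w1.png",w[:,:,::-1]);np.save("w1.npy",w)
np.savez("w1i.npz",pose=i["pose"])
print(blobs(w,(0,150,60),(6,255,255),(0,0,640,480),100)[0])
E
```

```text
[ 0.44454137 -0.26972808  0.32196556] [ 4.88589949e-01  8.72513519e-01  1.01355245e-04 -9.67107861e-05] [-0.55  0.26  0.27  1.58  0.    0.48]
[([437, 47, 14, 28, 280], [443.4, 60.4]), ([411, 124, 34, 30, 795], [427.6, 138.2]), ([351, 210, 56, 60, 2588], [377.8, 239.5]), ([248, 299, 28, 22, 288], [262.1, 309.1])]
```

View pics/w1.png

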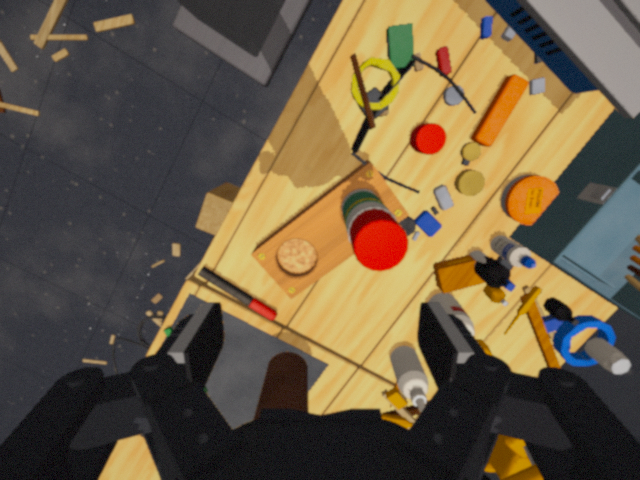

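The wrist picture shows the cap's top disc at about (380,243), the recess at about (297,256) and the small cap at (428,138).

```bash
cat >> h.py <<'E'
def capell(w,box,vmin=200):
    k=blobs(w,(0,200,vmin),(6,255,255),box)[1]
    c=max(cv2.findContours(k,0,1)[0],key=cv2.contourArea);return cv2.fitEllipse(cv2.convexHull(c))
def recell(w,box):
    x0,y0,x1,y1=box;g=cv2.cvtColor(w[y0:y1,x0:x1],cv2.COLOR_RGB2HSV)[:,:,1]
    _,m=cv2.threshold(cv2.GaussianBlur(g,(5,5),0),0,255,cv2.THRESH_BINARY_INV+cv2.THRESH_OTSU)
    c=max(cv2.findContours(m,0,1)[0],key=cv2.contourArea);e=cv2.fitEllipse(cv2.convexHull(c));return ((e[0][0]+x0,e[0][1]+y0),*e[1:])
E
python3 - <<'E'
from h import *
w=np.load("w1.npy");i=bot.camera_info("wrist")
h=cv2.cvtColor(w,cv2.COLOR_RGB2HSV);print(h[235:250:7,350:410:8].tolist()); print(h[215,350:410:6].tolist())
e=capell(w,(345,180,415,280));r=recell(w,(270,230,325,282));print(e,r)
print("cap@.182",plane("wrist",e[0],.182,i).round(4),"rec@.022",plane("wrist",r[0],.022,i).round(4),"@.036",plane("wrist",r[0],.036,i).round(4))
S=ray("scene",(390.5,302));T=ray("top",(434.2,251));print(tri(S,T,ray("wrist",e[0],i)))
E
```

```text
[[[4, 110, 118], [2, 255, 211], [4, 255, 221], [3, 255, 220], [4, 255, 222], [4, 255, 222], [3, 255, 222], [7, 197, 170]], [[13, 123, 179], [4, 255, 222], [5, 255, 222], [3, 255, 221], [4, 255, 221], [2, 255, 221], [2, 255, 221], [5, 255, 217]], [[16, 177, 207], [3, 255, 221], [4, 255, 222], [4, 255, 221], [2, 255, 221], [0, 255, 220], [2, 255, 223], [8, 248, 216]]]
[[14, 39, 98], [12, 49, 135], [179, 238, 102], [1, 255, 103], [0, 255, 102], [0, 235, 102], [1, 248, 104], [11, 67, 145], [24, 173, 212], [16, 166, 208]]
((380.39227294921875, 244.893798828125), (47.61031723022461, 52.57136917114258), 67.86653900146484) ((296.71611976623535, 254.89015197753906), (33.79239273071289, 36.165157318115234), 101.5783462524414)
cap@.182 [ 0.5002 -0.2643  0.182 ] rec@.022 [ 0.4628 -0.3685  0.022 ] @.036 [ 0.461  -0.3634  0.036 ]
(array([ 0.49914466, -0.26133005,  0.18154581]), [np.float64(2.225669241832268), np.float64(2.0262887786908177), np.float64(3.143777600370338)])
```

{"name": "step_arm", "arguments": {"targets": "1 0.108 0.015 -0.14 0 0 0;1 0.108 0.015 -0.14 0 0 0;1 0.108 0.015 -0.14 0 0 0;1 0.108 0.015 -0.14 0 0 0;1 0.108 0.015 -0.14 0 0 0;1 0.108 0.015 -0.14 0 0 0"}}

```text
clock: 2.42
eef_pos: [0.4985, -0.2602, 0.2541]
tool_rot: [0.488, 0.873, -0.0, 0.001]
ft_force: [-0.1, -0.1, 0.4]
grip_width: 0.0853
grasp_force: 0.0
```

```bash
python3 - <<'E'
from h import *
o=bot.get_obs();print(o["eef_pos"],o["tool_rot"])
i=bot.camera_info("wrist");w=bot.camera("wrist");cv2.imwrite("pics/w2.png",w[:,:,::-1]);np.save("w2.npy",w)
b,k=blobs(w,(0,200,190),(7,255,255),(0,0,640,480),300);print(b)
c=max(cv2.findContours(k,0,1)[0],key=cv2.contourArea);e=cv2.fitEllipse(cv2.convexHull(c));print(e)
print(plane("wrist",e[0],.182,i))
E
```

```text
[ 0.49845613 -0.26016963  0.25405306] [ 4.88239315e-01  8.72709004e-01 -9.67378025e-05  1.16464028e-03]
[([387, 101, 34, 37, 985], [403.7, 118.8])]
((403.69512939453125, 118.79801177978516), (33.23149490356445, 37.22536849975586), 22.513748168945312)
[ 0.49620736 -0.16187233  0.182     ]
```

View pics/w2.png

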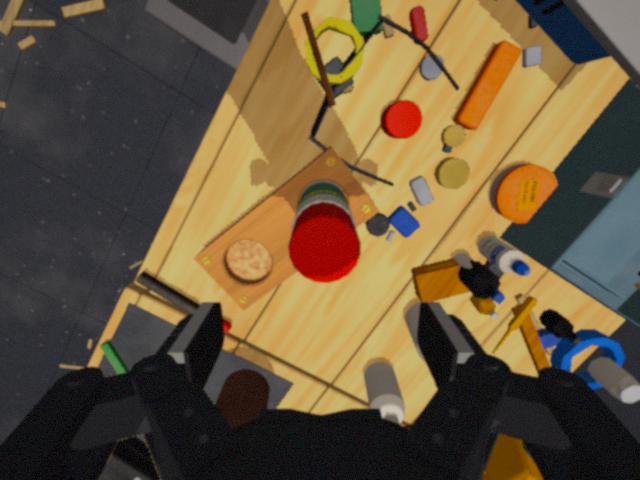

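The shadowed cap disc is at about (325,247), and the recess is at (249,260) with caddy screws at (330,161), (366,209), (208,259) and (243,300).

```bash
python3 - <<'E'
from h import *
w=np.load("w2.npy");i=bot.camera_info("wrist")
h=cv2.cvtColor(w,cv2.COLOR_RGB2HSV);print(h[200:285:5,325,2].tolist())
v=h[:,:,2];k=np.zeros(v.shape,np.uint8);sub=cv2.inRange(h,(0,180,135),(8,255,255))[190:290,280:370];k[190:290,280:370]=sub
c=max(cv2.findContours(k,0,1)[0],key=cv2.contourArea);e=cv2.fitEllipse(cv2.convexHull(c));print(e)
pc=plane("wrist",e[0],.182,i);print("cap",pc)
r=recell(w,(222,232,277,288));print(r,plane("wrist",r[0],.036,i),plane("wrist",r[0],.022,i))
for s in ((330,161),(366.5,209.5),(208,259.5),(243,299.5)): print("screw",plane("wrist",s,.036,i).round(4))
print(tri(ray("wrist",e[0],i),ray("scene",(390.5,302)),ray("top",(434.2,251))))
E
```

```text
[120, 94, 98, 112, 160, 159, 160, 158, 158, 158, 159, 157, 154, 156, 156, 171, 208]
((324.0784606933594, 248.9329833984375), (64.68635559082031, 69.80697631835938), 88.73381042480469)
cap [ 0.49935834 -0.25766079  0.182     ]
((249.25999069213867, 258.8373279571533), (38.369773864746094, 43.10789108276367), 114.09706115722656) [ 0.46148794 -0.35623466  0.036     ] [ 0.46167679 -0.36253806  0.022     ]
screw [ 0.4822 -0.2147  0.036 ]
screw [ 0.5439 -0.2378  0.036 ]
screw [ 0.4215 -0.3817  0.036 ]
screw [ 0.4795 -0.4064  0.036 ]
(array([ 0.49986243, -0.25909402,  0.17862066]), [np.float64(0.45144018148579496), np.float64(0.8922873164502322), np.float64(1.0939223646792609)])
```

{"name": "step_arm", "arguments": {"targets": "1 0.003 0.002 -0.14 0 0 0;1 0.003 0.002 -0.14 0 0 0;1 0.003 0.002 -0.17 0 0 0;1 0.003 0.002 -0.19 0 0 0;1 0.003 0.002 -0.2 0 0 0;1 0.003 0.002 -0.2 0 0 0;1 0.003 0.002 -0.2 0 0 0"}}

```text
clock: 3.05
eef_pos: [0.5008, -0.2596, 0.154]
tool_rot: [0.488, 0.873, 0.0, 0.001]
ft_force: [0.1, 0.8, 1.0]
grip_width: 0.0852
grasp_force: 0.0
```

{"name": "step_arm", "arguments": {"targets": "1 -0.002 0.001 -0.007 0 0 0;1 -0.002 0.001 -0.007 0 0 0;-1 -0.002 0.001 -0.007 0 0 0;-1 -0.002 0.001 -0.007 0 0 0;-1 -0.002 0.001 -0.007 0 0 0;-1 -0.002 0.001 -0.007 0 0 0;-1 -0.002 0.001 -0.007 0 0 0;-1 -0.002 0.001 -0.007 0 0 0;-1 -0.002 0.001 -0.007 0 0 0;-1 -0.002 0.001 -0.007 0 0 0"}}

```text
clock: 3.88
eef_pos: [0.4996, -0.2589, 0.1495]
tool_rot: [0.488, 0.873, -0.0, 0.001]
ft_force: [0.8, -1.3, 5.1]
grip_width: 0.0491
grasp_force: 62.3
```

{"name": "step_arm", "arguments": {"targets": "-1 0 0 0.02 0 0 0;-1 0 0 0.06 0 0 0;-1 0 0 0.11 0 0 0;-1 0 0 0.16 0 0 0;-1 0 0 0.16 0 0 0;-1 0 0 0.16 0 0 0"}}

```text
clock: 4.38
eef_pos: [0.4997, -0.2589, 0.2304]
tool_rot: [0.488, 0.873, 0.0, 0.001]
ft_force: [0.0, 0.6, -1.0]
grip_width: 0.0493
grasp_force: 62.0
```

```bash
python3 - <<'E'
from h import *
o=bot.get_obs();print(o["eef_pos"],o["tool_rot"],o["grip_width"])
i=bot.camera_info("wrist");w=bot.camera("wrist");s=bot.camera("scene");np.savez("w3.npz",w=w,s=s)
h=cv2.cvtColor(w,cv2.COLOR_RGB2HSV)
for s_ in ((330,161),):pass
cv2.imwrite("pics/w3.png",np.hstack([w[:,:,::-1][100:480,160:480],cv2.resize(s[230:420,310:470],(320,380))[:,:,::-1]]))
E
```

```text
[ 0.49965104 -0.25886812  0.23036133] [4.88254573e-01 8.72700042e-01 7.83053927e-05 1.44972291e-03] 0.04933296111355381
```

View pics/w3.png

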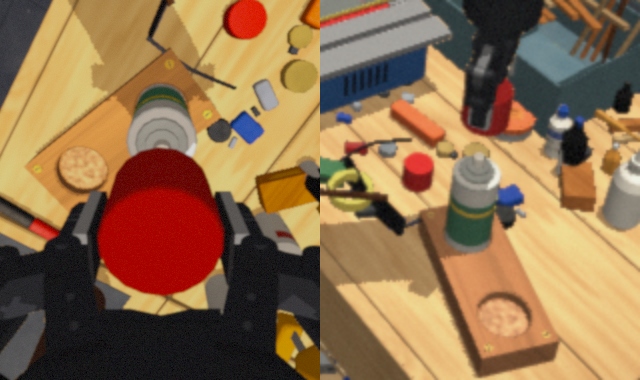

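The cap is held between the fingers and the can stands upright in its well with its nozzle showing. Next I measure the cap's offset in the hand and the recess from this view.

```bash
python3 - <<'E'
from h import *
z=np.load("w3.npz");w=z["w"];s=z["s"];i=bot.camera_info("wrist")
h=cv2.cvtColor(w,cv2.COLOR_RGB2HSV);print(h[245:400:10,322].tolist())
m=cv2.inRange(h,(0,200,165),(8,255,255));m[:250]=0
c=max(cv2.findContours(m,0,1)[0],key=cv2.contourArea);e=cv2.fitEllipse(cv2.convexHull(c));print(e,cv2.boundingRect(c))
p=plane("wrist",e[0],.2304+.0325,i);print("cap top",p, "tcp off",p[:2]-[.49965,-.25887])
r=recell(w,(215,240,275,295));print(r,plane("wrist",r[0],.022,i))
for q in ((330,163.5),(369,214),(199.5,268)): print(plane("wrist",q,.036,i))
# rim in scene, by contour of dark/bright recess
x=s[365:415,370:435];print(recell(s,(382,370,424,405)))
E
```

```text
[[18, 41, 180], [1, 253, 106], [0, 255, 104], [179, 248, 105], [2, 240, 117], [0, 255, 169], [1, 255, 169], [2, 255, 170], [1, 255, 168], [2, 255, 170], [1, 255, 169], [0, 255, 166], [0, 255, 167], [1, 255, 168], [0, 255, 167], [9, 211, 150]]
((320.4040222167969, 342.37725830078125), (103.46965789794922, 119.82349395751953), 90.04885864257812) (261, 291, 120, 104)
cap top [ 0.4961488  -0.25574966  0.2629    ] tcp off [-0.0035012   0.00312034]
((243.35073471069336, 266.9355525970459), (39.59364700317383, 45.81612014770508), 113.01634979248047) [ 0.45903233 -0.35982615  0.022     ]
[ 0.48047739 -0.21249134  0.036     ]
[ 0.5410676  -0.23440398  0.036     ]
[ 0.41943367 -0.37880312  0.036     ]
((401.37722396850586, 388.8384780883789), (17.297658920288086, 23.632020950317383), 110.52526092529297)
```

{"name": "step_arm", "arguments": {"targets": "-1 -0.075 -0.208 0 0 0 0;-1 -0.075 -0.208 0 0 0 0;-1 -0.075 -0.208 0 0 0 0;-1 -0.075 -0.208 -0.1 0 0 0;-1 -0.075 -0.208 -0.18 0 0 0;-1 -0.075 -0.208 -0.26 0 0 0;-1 -0.075 -0.208 -0.33 0 0 0;-1 -0.075 -0.208 -0.33 0 0 0;-1 -0.075 -0.208 -0.33 0 0 0"}}

```text
clock: 5.23
eef_pos: [0.4586, -0.3603, 0.0604]
tool_rot: [0.488, 0.873, 0.001, -0.005]
ft_force: [0.5, -0.5, 0.6]
grip_width: 0.0488
grasp_force: 62.3
```

```bash
python3 - <<'E'
from h import *
o=bot.get_obs();print(o["eef_pos"],o["tool_rot"],o["ft_force"])
i=bot.camera_info("wrist");w=bot.camera("wrist");s=bot.camera("scene");t=bot.camera("top")
a=cv2.resize(w[200:460,210:430],(400,473));b=cv2.resize(s[325:425,345:445],(400,400));c=cv2.resize(t[235:285,430:480],(200,200))
O=np.zeros((600,800,3),np.uint8);O[:473,:400]=a;O[:400,400:]=b;O[400:,400:600]=c
cv2.imwrite("pics/w4.png",O[:,:,::-1])
E
```

```text
[ 0.45859965 -0.3603225   0.06035414] [ 4.88277324e-01  8.72675640e-01  7.57235636e-04 -4.68057650e-03] [ 0.51591616 -0.52338674  0.61022243]
```

View pics/w4.png

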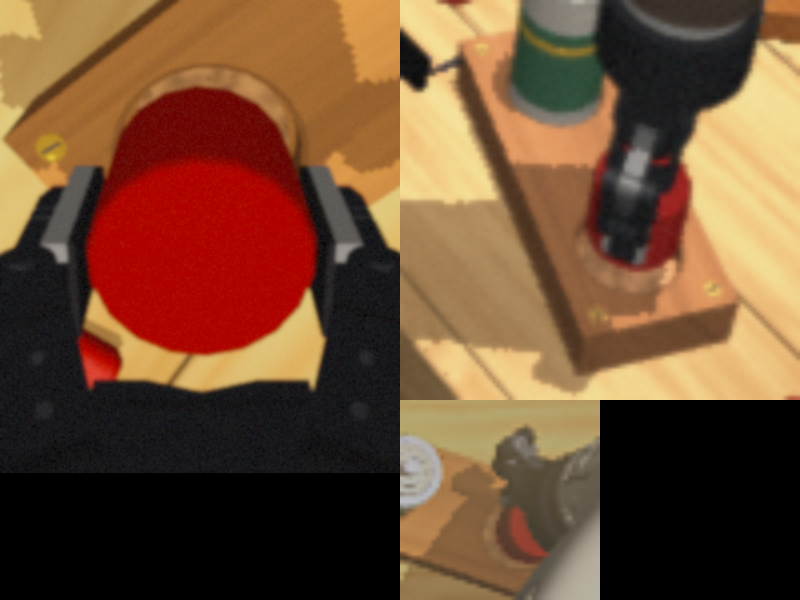

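Over the recess, the cap sits well between its rims in the wrist view: rim at 115–300, cap body at 118–300 in the crop. The measured TCP is a few mm off target, so I correct it and settle.

{"name": "step_arm", "arguments": {"targets": "-1 0 0 0 0 0 0;-1 0 0 0 0 0 0;-1 0 0 0 0 0 0"}}

```text
clock: 5.63
eef_pos: [0.4625, -0.3633, 0.0657]
tool_rot: [0.488, 0.873, -0.0, 0.002]
ft_force: [-0.4, -0.2, 0.1]
grip_width: 0.0489
grasp_force: 62.3
```

{"name": "step_arm", "arguments": {"targets": "-1 0 0 -0.015 0 0 0;-1 0 0 -0.03 0 0 0;-1 0 0 -0.04 0 0 0;-1 0 0 -0.046 0 0 0;-1 0 0 -0.046 0 0 0;-1 0 0 -0.046 0 0 0"}}

```text
clock: 6.13
eef_pos: [0.4612, -0.3623, 0.0401]
tool_rot: [0.488, 0.873, 0.0, -0.001]
ft_force: [-0.7, 0.6, 0.4]
grip_width: 0.049
grasp_force: 62.3
```

{"name": "step_arm", "arguments": {"targets": "-1 0 0 0 0 0 0;-1 0 0 0 0 0 0;-1 0 0 -0.006 0 0 0;-1 0 0 -0.012 0 0 0;-1 0 0 -0.012 0 0 0;-1 0 0 -0.012 0 0 0;-1 0 0 -0.012 0 0 0"}}

```text
clock: 6.72
eef_pos: [0.4614, -0.3625, 0.0346]
tool_rot: [0.488, 0.873, 0.0, -0.0]
ft_force: [-0.1, 0.3, 0.4]
grip_width: 0.0491
grasp_force: 62.3
```

{"name": "step_arm", "arguments": {"targets": "-1 0 0 -0.001 0 0 0;-1 0 0 -0.002 0 0 0;-1 0 0 -0.003 0 0 0;-1 0 0 -0.003 0 0 0;-1 0 0 -0.003 0 0 0"}}

```text
clock: 7.13
eef_pos: [0.4614, -0.3625, 0.0345]
tool_rot: [0.488, 0.873, -0.0, 0.0]
ft_force: [-2.8, 1.3, 7.8]
grip_width: 0.0489
grasp_force: 63.1
```

Contact came at exactly the expected height, so I release.

{"name": "step_arm", "arguments": {"targets": "1 0 0 0 0 0 0;1 0 0 0 0 0 0;1 0 0 0 0 0 0;1 0 0 0 0 0 0;1 0 0 0 0 0 0;1 0 0 0.03 0 0 0;1 0 0 0.1 0 0 0;1 0 0 0.18 0 0 0;1 0 0 0.26 0 0 0;1 0 0 0.34 0 0 0"}}

```text
clock: 7.97
eef_pos: [0.4611, -0.3622, 0.2046]
tool_rot: [0.488, 0.873, 0.0, -0.0]
ft_force: [0.5, -0.6, -0.8]
grip_width: 0.0859
grasp_force: 0.0
```

{"name": "step_arm", "arguments": {"targets": "1 0 0 0.16 0 0 0;1 0 0.1 0.24 0 0 0;1 0 0.18 0.24 0 0 0.2;1 0 0.26 0.24 0 0 0.4;1 -0.1 0.34 0.24 0 0 0.6;1 -0.1 0.42 0.24 0 0 0.8;1 -0.1 0.5 0.24 0 0 1;1 -0.1 0.58 0.24 0 0 1;1 -0.1 0.66 0.24 0 0 1;1 -0.1 0.74 0.24 0 0 1"}}

```text
clock: 8.8
eef_pos: [0.4112, -0.0239, 0.3235]
tool_rot: [0.117, 0.993, 0.0, 0.001]
ft_force: [1.9, -0.8, 0.2]
grip_width: 0.0855
grasp_force: 0.0
```

```bash
python3 - <<'E'
from h import *
o=bot.get_obs();print(o["eef_pos"],o["tool_rot"],o["ft_force"],o["joint_pos"].round(2))
i=bot.camera_info("wrist");w=bot.camera("wrist");s=bot.camera("scene");np.savez("w5.npz",w=w,s=s)
O=np.zeros((600,800,3),np.uint8);O[:300,:400]=cv2.resize(w,(400,300));O[:400,400:]=cv2.resize(s[325:425,345:445],(400,400))
O[300:600,:400]=cv2.resize(s[180:270,240:360],(400,300))
cv2.imwrite("pics/w5.png",O[:,:,::-1])
E
```

```text
[ 0.41122033 -0.02394351  0.32350041] [1.16948275e-01 9.93137847e-01 5.42805831e-05 5.60581096e-04] [ 1.87868651 -0.75269413  0.16709422] [-0.06  0.04  0.01  1.54  0.    0.18]
```

View pics/w5.png

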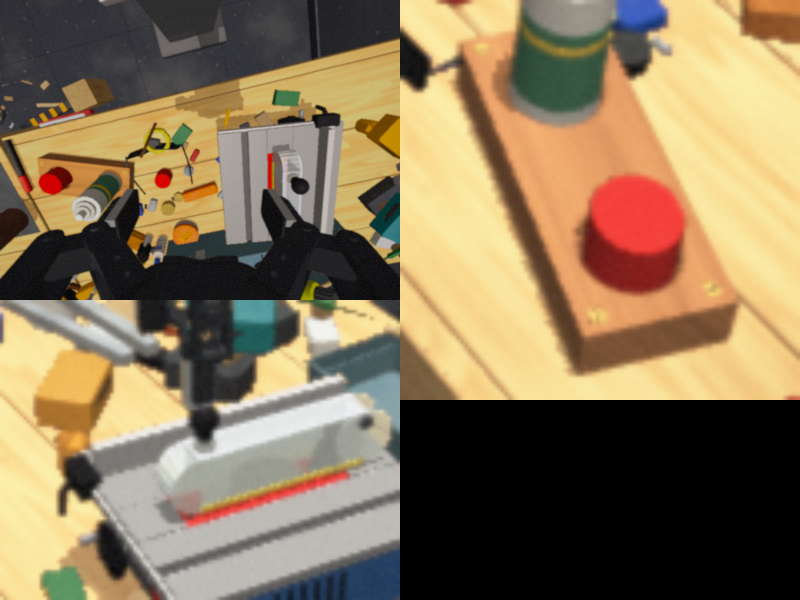

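The cap stands seated in the recess, and the can is upright. The wrist view shows the knob at about (480,297) at full size, with the saw table's left edge running (350,210)–(360,389).

```bash
python3 - <<'E'
from h import *
z=np.load("w5.npz");w=z["w"];i=bot.camera_info("wrist")
v=w.max(2);m=cv2.inRange(v,0,60);k=np.zeros_like(m);k[275:325,455:505]=m[275:325,455:505];k=cv2.morphologyEx(k,cv2.MORPH_OPEN,np.ones((9,9)))
c=max(cv2.findContours(k,0,1)[0],key=cv2.contourArea);q,r=cv2.minEnclosingCircle(c);print(q,r,cv2.boundingRect(c))
print("knob@.188",plane("wrist",q,.188,i))
im0=np.load("im0.npz")
def knob(im,x0,y0,x1,y1):
    k=cv2.inRange(im.max(2)[y0:y1,x0:x1],0,70);c=max(cv2.findContours(k,0,1)[0],key=cv2.contourArea);(a,b),r=cv2.minEnclosingCircle(c);return (a+x0,b+y0),r
ks=knob(im0["s"],292,208,312,224);kt=knob(im0["t"],296,240,314,258);print(ks,kt)
print(tri(ray("wrist",q,i),ray("scene",ks[0]),ray("top",kt[0])),tri(ray("wrist",q,i),ray("scene",ks[0])))
# grey table edges in top view
t=im0["t"];g=cv2.cvtColor(t,cv2.COLOR_RGB2HSV)[:,:,1];mm=np.zeros_like(g);mm[190:290,262:352]=cv2.inRange(g,0,45)[190:290,262:352]
c=max(cv2.findContours(mm,0,1)[0],key=cv2.contourArea);h=cv2.boxPoints(cv2.minAreaRect(c));P=np.array([plane("top",x,.105) for x in h]);print(h.round(1).tolist(),P.round(4).tolist())
# red strip of guard in top
print([plane("wrist",x,.105,i).round(4) for x in ((350,210),(360,389))])
b,kk=blobs(t,(0,120,120),(8,255,255),(295,190,330,270),8);print(b)
for r in (cv2.fitLine(np.argwhere(kk>0)[:,::-1].astype(np.float32),2,0,.01,.01).ravel(),):
  a=r[2:]-20*r[:2];bb=r[2:]+20*r[:2];d=plane("top",bb,.105)-plane("top",a,.105);print("strip yaw",np.degrees(np.arctan2(d[1],d[0])),plane("top",r[2:],.105))
E
```

```text
(479.2615051269531, 294.8138122558594) 15.705363273620605 (467, 284, 26, 26)
knob@.188 [0.50689234 0.10699778 0.188     ]Traceback (most recent call last):
  File "<stdin>", line 9, in <module>
  File "<stdin>", line 8, in knob
ValueError: max() iterable argument is empty
```

```bash
python3 - <<'E'
from h import *
z=np.load("w5.npz");w=z["w"];i=bot.camera_info("wrist");q=(479.3,296.5)
im0=np.load("im0.npz");t=im0["t"];s=im0["s"]
print(s.max(2)[212:222,296:308].min(),t[242:256,298:312].max(2).tolist())
ks=(301.5,216.5)
print(tri(ray("wrist",q,i),ray("scene",ks)),tri(ray("wrist",q,i),ray("scene",ks),ray("top",(304.5,249))))
g=cv2.cvtColor(t,cv2.COLOR_RGB2HSV)[:,:,1];mm=np.zeros_like(g);mm[190:290,262:352]=cv2.inRange(g,0,60)[190:290,262:352]
c=max(cv2.findContours(mm,0,1)[0],key=cv2.contourArea);h=cv2.boxPoints(cv2.minAreaRect(c));P=np.array([plane("top",x,.105) for x in h]);print(h.round(1).tolist(),P.round(4).tolist())
b,kk=blobs(t,(0,100,100),(8,255,255),(295,190,330,270),8);print(b)
p=[plane("wrist",x,.105,i) for x in ((350,210),(360,389))];print(p)
r=cv2.fitLine(np.argwhere(kk>0)[:,::-1].astype(np.float32),2,0,.01,.01).ravel()
d=plane("top",r[2:]+20*r[:2],.105)-plane("top",r[2:]-20*r[:2],.105);print("strip yaw",np.degrees(np.arctan2(d[1],d[0])))
E
```

```text
17 [[169, 166, 169, 188, 161, 179, 182, 183, 182, 175, 169, 183, 181, 165], [168, 169, 173, 189, 161, 180, 184, 183, 180, 174, 172, 184, 183, 163], [166, 172, 193, 185, 165, 186, 190, 189, 181, 172, 177, 184, 183, 163], [160, 159, 197, 187, 156, 135, 139, 146, 167, 181, 182, 185, 179, 157], [158, 151, 202, 186, 115, 94, 95, 97, 105, 128, 166, 188, 178, 147], [156, 144, 192, 112, 93, 97, 99, 97, 94, 93, 138, 195, 181, 139], [164, 132, 162, 90, 96, 99, 101, 101, 100, 95, 106, 160, 184, 135], [168, 144, 160, 92, 99, 102, 105, 103, 102, 96, 102, 155, 184, 131], [170, 150, 126, 92, 100, 104, 104, 105, 101, 97, 103, 157, 193, 138], [168, 174, 183, 90, 99, 103, 102, 102, 99, 95, 113, 165, 177, 143], [170, 177, 195, 102, 94, 98, 99, 100, 96, 101, 149, 188, 169, 152], [173, 193, 188, 144, 108, 88, 90, 89, 95, 144, 188, 186, 167, 153], [158, 192, 173, 172, 189, 185, 156, 161, 185, 178, 189, 182, 155, 172], [151, 192, 160, 147, 181, 189, 181, 172, 183, 179, 188, 169, 139, 175]]
(array([0.51754662, 0.11244215, 0.17407328]), [np.float64(0.15696688251902324), np.float64(0.15696688251889004)]) (array([0.513349  , 0.10514025, 0.181496  ]), [np.float64(4.25676117769763), np.float64(1.1834551729354457), np.float64(4.060858345751851)])
[[262.0, 190.0], [351.0, 190.0], [351.0, 282.0], [262.0, 282.0]] [[0.7069, 0.2289, 0.105], [0.6996, -0.037, 0.105], [0.4252, -0.0282, 0.105], [0.4318, 0.2308, 0.105]]
[([310, 213, 8, 50, 87], [313.9, 238.4])]
[array([0.42259149, 0.01019067, 0.105     ]), array([ 0.66185004, -0.02434759,  0.105     ])]
strip yaw -7.1262194080674774
```

{"name": "step_arm", "arguments": {"targets": "1 0.2 0.26 -0.12 0 0 0.13;1 0.2 0.26 -0.12 0 0 0.13;1 0.2 0.26 -0.12 0 0 0.13;1 0.2 0.26 -0.12 0 0 0.13;1 0.2 0.26 -0.12 0 0 0.13;1 0.2 0.26 -0.12 0 0 0.13;1 0.2 0.26 -0.12 0 0 0.13;1 0.2 0.26 -0.12 0 0 0.13"}}

```text
clock: 9.57
eef_pos: [0.5117, 0.103, 0.2638]
tool_rot: [0.067, 0.998, -0.0, 0.0]
ft_force: [0.3, -0.6, 0.7]
grip_width: 0.0853
grasp_force: 0.0
```

```bash
python3 - <<'E'
from h import *
o=bot.get_obs();print(o["eef_pos"],o["tool_rot"])
i=bot.camera_info("wrist");w=bot.camera("wrist");np.save("w6.npy",w);cv2.imwrite("pics/w6.png",w[:,:,::-1])
print("top",plane("top",(304.6,249.4),.188),"scene",plane("scene",(301.5,216.5),.188))
E
```

```text
[0.51173691 0.10303972 0.26380852] [ 6.70504099e-02  9.97749551e-01 -2.24622767e-04  1.61253227e-04]
top [0.5131565  0.10094103 0.188     ] scene [0.50696007 0.09592405 0.188     ]
```

View pics/w6.png

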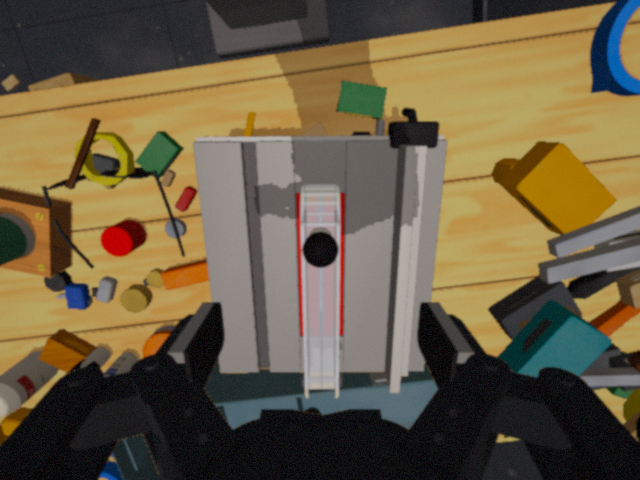

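The knob is at (320,250), centred between the fingers. The guard runs straight along the image column, so the tool's y axis is parallel to the hinge line.

```bash
python3 - <<'E'
from h import *
i=bot.camera_info("wrist");w=np.load("w6.npy")
k=cv2.inRange(w.max(2)[225:275,295:345],0,60);c=max(cv2.findContours(k,0,1)[0],key=cv2.contourArea);(a,b),r=cv2.minEnclosingCircle(c);q=(a+295,b+225);print(q,r)
print(plane("wrist",q,.188,i),tri(ray("wrist",q,i),ray("top",(304.6,249.4)),ray("scene",(301.5,216.5))))
d=plane("wrist",(321.5,395),.158,i)-plane("wrist",(320,190),.158,i);print(np.degrees(np.arctan2(d[1],d[0])))
E
```

```text
(320.125, 249.0) 17.132396697998047
[0.51048482 0.10220935 0.188     ] (array([0.51255096, 0.10192372, 0.18247434]), [np.float64(0.11046640741151181), np.float64(1.5242952680409363), np.float64(1.4234738713389465)])
-7.313504213133092
```

{"name": "step_arm", "arguments": {"targets": "1 0 -0.002 -0.06 0 0 0;1 0 -0.002 -0.12 0 0 0;1 0 -0.002 -0.16 0 0 0;1 0 -0.002 -0.188 0 0 0;1 0 -0.002 -0.188 0 0 0;1 0 -0.002 -0.188 0 0 0;1 0 -0.002 -0.188 0 0 0"}}

```text
clock: 10.2
eef_pos: [0.5129, 0.1028, 0.1711]
tool_rot: [0.067, 0.998, 0.0, 0.002]
ft_force: [-0.4, -0.1, 0.2]
grip_width: 0.0854
grasp_force: 0.0
```

{"name": "step_arm", "arguments": {"targets": "1 -0.001 -0.002 -0.003 0 0 0;-1 -0.001 -0.002 -0.003 0 0 0;-1 -0.001 -0.002 -0.003 0 0 0;-1 -0.001 -0.002 -0.003 0 0 0;-1 -0.001 -0.002 -0.003 0 0 0;-1 -0.001 -0.002 -0.003 0 0 0;-1 -0.001 -0.002 -0.003 0 0 0;-1 -0.001 -0.002 -0.003 0 0 0;-1 -0.001 -0.002 -0.003 0 0 0"}}

```text
clock: 10.95
eef_pos: [0.5117, 0.1028, 0.168]
tool_rot: [0.066, 0.998, 0.0, 0.0]
ft_force: [-1.6, 1.7, 4.0]
grip_width: 0.0217
grasp_force: 58.5
```

```bash
python3 - <<'E'
from h import *
o=bot.get_obs();print(o["eef_pos"],o["ft_force"],o["grip_width"],o["grasp_force"])
w=bot.camera("wrist");s=bot.camera("scene")
O=np.zeros((400,800,3),np.uint8);O[:400,:400]=cv2.resize(w[200:440,200:440],(400,400));O[:,400:]=cv2.resize(s[170:250,260:340],(400,400))
cv2.imwrite("pics/w7.png",O[:,:,::-1])
E
```

```text
[0.51168257 0.10277439 0.16798719] [-1.62994056  1.68071938  3.95260344] 0.021654149814430694 58.49737286567688
```

View pics/w7.png

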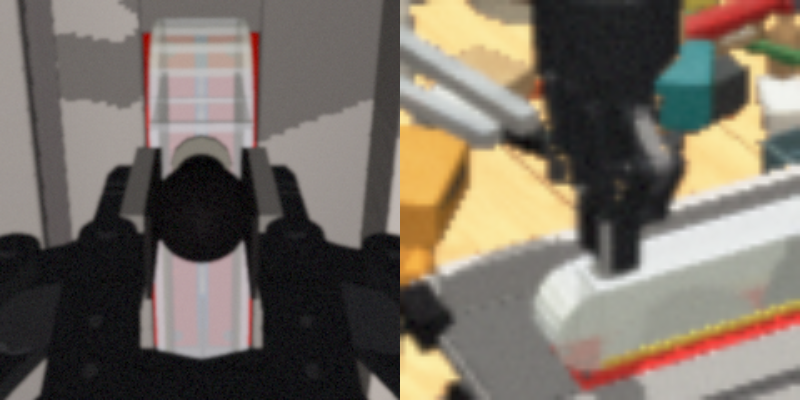

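The ball sits between the pads, at crop (205,205). Now I lift it along the hinge arc.

{"name": "step_arm", "arguments": {"targets": "-1 0.006 -0.001 0.018 0 0 0;-1 0.012 -0.001 0.036 0 0 0;-1 0.02 -0.003 0.053 0 0 0;-1 0.029 -0.004 0.07 0 0 0;-1 0.039 -0.005 0.086 0 0 0;-1 0.049 -0.006 0.102 0 0 0;-1 0.049 -0.006 0.102 0 0 0;-1 0.049 -0.006 0.102 0 0 0"}}

```text
clock: 11.72
eef_pos: [0.5365, 0.0996, 0.2187]
tool_rot: [0.066, 0.998, 0.0, 0.0]
ft_force: [1.6, 2.6, -3.1]
grip_width: 0.0217
grasp_force: 59.0
```

Forces are small. Continuing from 22.5° to 45°: remaining shift is (0.084, -0.011, 0.074).

{"name": "step_arm", "arguments": {"targets": "-1 0.012 -0.002 0.014 0 0 0;-1 0.025 -0.004 0.028 0 0 0;-1 0.039 -0.006 0.041 0 0 0;-1 0.053 -0.007 0.053 0 0 0;-1 0.068 -0.009 0.064 0 0 0;-1 0.084 -0.011 0.074 0 0 0;-1 0.084 -0.011 0.074 0 0 0;-1 0.084 -0.011 0.074 0 0 0;-1 0.084 -0.011 0.074 0 0 0"}}

```text
clock: 12.47
eef_pos: [0.5773, 0.0943, 0.2547]
tool_rot: [0.066, 0.998, 0.0, -0.001]
ft_force: [1.2, 3.7, -3.1]
grip_width: 0.0221
grasp_force: 59.5
```

```bash
python3 - <<'E'
from h import *
o=bot.get_obs();print(o["eef_pos"],o["ft_force"],o["grip_width"],o["grasp_force"],abs(o["joint_vel"]).max())
w=bot.camera("wrist");s=bot.camera("scene")
O=np.zeros((480,800,3),np.uint8);O[:,:320]=cv2.resize(w[100:460,200:440],(320,480));O[:,320:]=cv2.resize(s[140:280,250:390],(480,480))
cv2.imwrite("pics/w8.png",O[:,:,::-1])
E
```

```text
[0.57725436 0.09432662 0.25471123] [ 1.21379046  3.73348793 -3.11863272] 0.022089685796624813 59.53083515167236 0.004945732851042393
```

View pics/w8.png

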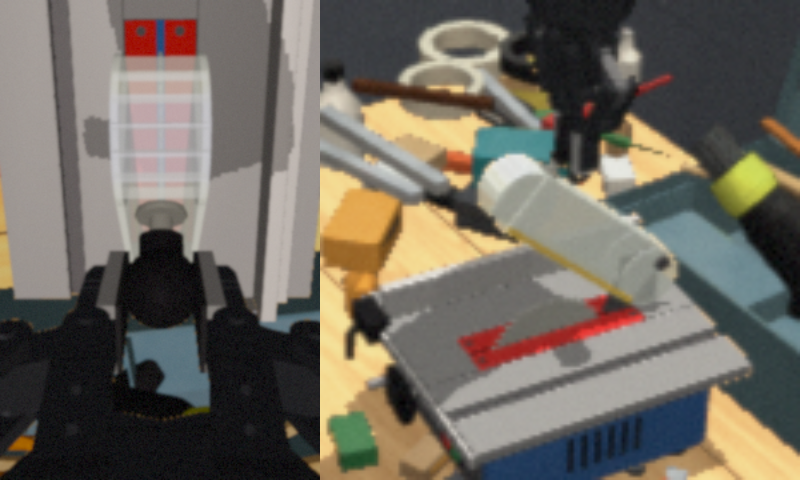

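The guard is raised with the blade bare and the ball still pinched. TCP travel since gripping was (0.066, -0.008, 0.087), against (0.067, -0.009, 0.088) for 45°, so the guard is at about 44°. The arm is at rest, so I hand in.

```bash
python3 -c "
from workcell import bot
print(bot.job_done()); print(bot.get_obs()['clock'])"
```

```text
the job is handed in; nothing more can be done
None
the job is handed in; nothing more can be done
```

The job is handed in with no verdict shown: the cap is seated in the recess and let go, the can is upright in its well, no bystander was seen to move, and the arm is holding the guard by its knob at about 44°, estimated from the tool's travel.

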